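# Serve the round roll from the warming tray with the tongs

### The job

Slide the warming tray's heat control fully back to off, the end where its printed wedge is narrowest, and only then pick up the spring tongs by their black hand grips, close them on the round roll with the cross on top and lift it at least 10 cm clear of the tray. Touch the roll with nothing but the tongs, and leave the other things on the tray and table where they stand. Finish with the roll held up still in the tongs: do not put it down or let go.

Things in the scene. Friction and masses are not known exactly. Their poses are not given: they have to be found in the camera images.
- tray_glass (a point): centre of the black glass top of the warming tray, 45 mm above the table. Fixed flat steel tray, 240 mm (its x) by 420 mm (its y), with a handle standing out 32 mm at each short end; this point is 35 mm in +y from the case's middle. Site axes: x the tray's short side, away from the robot, y left, z up. The rolls and the ramekin stand on it in a row along y, 105 mm apart, in any order.
- heat (a joint): heat slider: its travel in m from off (0, end stop at the side near the robot, where the printed row of white bars beside the slot is narrowest) to hottest (0.072, the far end). It slides along the tray's x axis in a black control strip along the tray's right-hand (-y) short end; about 1.5 N moves it and it stays where it is left.
- heat_grip (a point): centre of the slider's grey grip: 24 mm along the tray's x, 14 mm across, 22 mm high, with a thin white line over its middle; its underside is level with the tray top, so this centre is 57 mm above the table. It moves with the slider. The point has the tray's axes.
- tongs_grip (a point): tongs' grasp point: midway between the two black hand grips, half-way up, 12 mm above the table at the start. Steel spring tongs, 250 mm long, 120 g, lying on edge right of the tray, arms opening level. x axis: from rivet to jaws (roughly away from the robot), z up. Hand grips are 24 mm high and reach 39 mm behind and 40 mm ahead of this point; open, 53 mm over their outer faces.
- tongs_jaws (a point): midway between the two spoon-shaped steel jaws, half-way up (12 mm above the table at the start), 125 mm ahead of tongs_grip along the tongs' x axis. Jaws are 24 mm high, arms 20 mm. At this point the open jaws are 90 mm apart inside and 96 mm outside; each jaw is 40 mm long and hollowed to cup a 55 mm round item. The jaws can close to about 15 mm.
- tong_l: the tongs' left (+y) arm with its hand grip and jaw; origin at the rivet, 100 mm behind tongs_grip, on the underside. The hand grips are rubber; each needs about 7 N to start closing against the spring and 12 N at 38 mm over both grips, where the grips are parallel and the jaws 55 mm apart.
- tong_r: the tongs' right (-y) arm, likewise. Both arms move together, mirrored about the tongs' x axis. Every millimetre a hand grip moves in at tongs_grip moves its jaw in by 2.25 mm.
- roll_center (a point): centre of the round bread roll to be picked: 55 mm in diameter (widest 14 to 20 mm above its flat underside), 41 mm high, about 45 g, a pale cross cut into its domed top; this point is 20 mm above its underside. It stands upright on the glass.
- roll: the same round roll; origin at the centre of its underside, z up.
- long_roll_center (a point): centre of the long roll on the tray (leave it): 110 x 38 mm, 40 mm high, lying roughly along the tray's x axis, three slanting cuts on top.
- ramekin_center (a point): centre of the white ramekin on the tray (leave it): 72 mm across, 42 mm high.
- mug_center (a point): centre of the mug on the table left of the tray (leave it): 80 mm across plus a handle, 95 mm high.
- pepper_mill_center (a point): centre of the dark wooden pepper mill (leave it): 54 mm across, 130 mm high, on the table right of the tongs.
- tape_measure_center (a point): centre of the tape measure (leave it): 70 x 36 mm, 40 mm high, between the robot and the tray.
- wallet_center (a point): centre of the brown wallet (leave it): 105 x 85 mm, 18 mm high, on the table at the near left of the tray.
Not all that is in view belongs to the job. What is shaped like the roll but turquoise is not meant.

How it is judged:
On the way, in this order (a step that is already met when the one before it is completed fails the run):
1. the heat slider is fully home at off while the roll is still on the tray (value of joint heat below 0.004 m and height (world z) of roll_center below 0.075 m), for 0.2 s.
2. the tongs, gripped by the robot, are closed on the roll from both sides and have lifted it clear (contact force between each of tong_l, tong_r and roll above 0.2 N and contact force between the fingers and tong_l above 0.5 N and contact force between the fingers and tong_r above 0.5 N and height (world z) of roll_center above 0.145 m), for 0.3 s.
At the end, for the whole second after the job is handed in: Heat slider within 5 mm of off; fingers hold both tong arms, both jaws press on the round roll, its centre is 145 mm or more above the table (80 mm above its start), under 5 cm/s, touched by no part of the robot; all other things within 30 mm of their places (all of step 2 and value of joint heat below 0.005 m and contact force between each of the fingers, the arm and roll below 0.1 N and linear speed of roll below 0.05 m/s and distance of each of long_roll_center, ramekin_center, mug_center, pepper_mill_center, tape_measure_center, wallet_center from where it was at the start of the episode below 0.03 m); the arm keeps its last pose, push and grip.
It fails at once if the roll is touched by the gripper or arm instead of the tongs (contact force between any of the fingers, the arm and roll above 0.3 N).
It fails at once if the long roll or the ramekin is knocked out of its place on the tray (distance of any of long_roll_center, ramekin_center from where it was at the start of the episode above 0.03 m).
It fails at once if something else on the table is knocked out of its place (distance of any of mug_center, pepper_mill_center, tape_measure_center, wallet_center from where it was at the start of the episode above 0.03 m).
It also fails if it takes over 53 s, if anything falls off the work surface, if the arm or the gripper's body presses on something with over 40 N, if the wrist force passes 120 N, or if a joint passes its speed limit or range.

### The arm

A 7-joint arm with a two-finger parallel gripper is mounted at the origin on the work surface. World frame = base frame: x ahead of the robot, y to its left, z up, the work surface at z = 0. Lengths are in m, angles in rad, forces in N, time in s.
With the tool pointing down it reaches from about 0.35 to 0.9 m from the base axis. Payload 7.2 kg.
Tool frame: the origin (TCP) lies midway between the tips of the shut fingers; the grasp point (between the pads) lies 19 mm behind it; z points along the fingers, y is the line along which they close (so a half turn about z gives the same grasp; the last joint's range is limited). The gripper opens to 88 mm and grips with 3 to 60 N. Pads are 20 mm wide; open, the fingers measure 115 mm over their backs; the gripper's body (75 mm by 178 mm) begins 61 mm behind the grasp point.
Start: joints at [-1.325, 0.411, -0.013, 1.596, 0.006, 1.134, -0.082], TCP at [0.193, 0.594, 0.223] pointing down, gripper open.
Joint ranges: [-2.95, 2.95], [-0.29, 1.99], [-1.47, 1.44], [0.14, 2.54], [-1.03, 4.17], [0.13, 1.85], [-2.86, 2.86]. Speed limits (rad/s): [2.39, 2.39, 3.01, 3.01, 3.14, 3.14, 3.14].

### API

Orientations are given as a 3x3 rotation matrix whose columns are the frame's x, y, z axes.
In Python, from plant import ctrl gives the robot as it stands.
- The arm moves only by the tool carry_out, never from a script. Its argument "targets" is one flat list of numbers, 5 for each row, row after row: the closure, from -1 (fully open) to 1 (shut), so that 0 is half open, then the shift along the tool's x, y, z as a fraction of full scale, then the turn about the tool's z as a fraction of full scale. A call has 1 to 5 rows; each row shifts and turns the commanded pose from where the row before left it, along the tool's axes as they then stand; what a row does not reach is not made up. Full scale, the value 1, is 150 mm for a shift and 60 degrees for a turn. A row lasts 1/8 s, in which the tool goes at most 62.5 mm and 10.7 degrees, less where a joint would pass 70% of its speed; a pose out of reach is approached as far as the arm can. A call with a number of a shift or a turn outside -1 to 1 is refused whole. A call with a gripper value outside its range is refused whole. The fingers move at their own pace and stop on an object; the grip force is fixed at half the most. Time passes only in rows, so rows that do not move let the fingers close. It gives the time, the measured TCP pose, the force, the opening and the grip force at its end, in the units of the state.
- ctrl.observe(): the state, without advancing time (a new reading comes with each control period).
- ctrl.get_image(name): name is "side" or "top" or "wrist"; returns a dict with "img" (420x560x3 uint8, red, green, blue), "vfov" (degrees; the focal length in pixels is half the picture's height over the tangent of half this angle, whatever the lens; pixels are square), "cx", "cy" (the principal point, pixels), "extrinsics" (4x4, takes a point from world to camera coordinates); the wrist camera has in their place "tool_from_camera" (4x4, takes a point from camera to tool coordinates, whose origin is the TCP and whose axes are the flange's). Camera axes: x right, y up, looking along -z (the intrinsics and any distortion apply to the point x, -y, -z); pixel columns grow to the right and rows downward; lengths in m; the calibration is good to about 2 mm. A picture is of the moment at which its call begins: read the wrist's pose just before it. There is no depth.
- ctrl.sign_off(): hands the job in; it is judged then, once.
The state is a dict: "clock": time; "qpos": joint angles; "joint_velocities": joint speeds; "tau": joint torques, N m; "eef_pos": TCP position; "tcp_rot": TCP orientation; "wrist_force": force on the tool from outside, world axes, zero at the start; "torque": the same for the moment, N m; "grip_width": opening from 0.0 (shut) to 1.0 (fully open); "grasp_force": force on a finger pad.
Only numpy, scipy, OpenCV 4.12 (cv2) and the standard library are available. Lean on these libraries where they do the work, as an engineer would, in place of code of your own. Each camera call takes 0.05 s, during which the arm holds its last target. There are 200 camera calls.

## Working session

There is one attempt and no reset: what is moved stays moved. The work goes in short steps, Python scripts to look and compute and a tool call to move; the robot and the scene stay as the last step left them, time stands still between calls to the robot, and variables do not carry over. Pictures are saved under pics/ and viewed, at most 10 in all, crops included, and the job is handed in when it is done.

Besides the shell and the picture viewer there is one more tool, called after "Request:" as name(argument=value, ...), one argument or row to a line, values as JSON. carry_out: Moves the arm, as the interface text tells. Its arguments: {"type":"object","properties":{"targets":{"type":"array","items":{"type":"number"}}},"required":["targets"]}

```bash
mkdir -p pics; ls; python3 - <<'E'
from plant import ctrl
import cv2,numpy as np,pickle
np.set_printoptions(precision=4,suppress=True)
s=ctrl.observe(); print(s)
d={}
for n in ("side","top"):
    c=ctrl.get_image(n); d[n]=c
    print(n,{k:v for k,v in c.items() if k!="img"})
    cv2.imwrite(f"pics/{n}0.png",c["img"][:,:,::-1])
pickle.dump(d,open("im0.pkl","wb"))
E
```

```text
pics
{'clock': 0.0, 'qpos': array([-1.3251,  0.4119, -0.0127,  1.597 ,  0.0056,  1.1343, -0.0822]), 'joint_velocities': array([ 0.0014, -0.0007,  0.0008,  0.0004,  0.0016,  0.0002,  0.0012]), 'tau': array([ -0.    , -58.796 ,   0.6422, -29.1067,  -0.0537,   0.0183,
         0.0001]), 'eef_pos': array([0.1928, 0.594 , 0.2218]), 'tcp_rot': array([[-0.9512,  0.3087, -0.0004],
       [ 0.3087,  0.9512, -0.0015],
       [-0.0001, -0.0016, -1.    ]]), 'wrist_force': array([-1.1232,  0.4997,  0.8378]), 'torque': array([ 0.0027, -0.0454, -0.0305]), 'grasp_force': 0.0, 'grip_width': 0.9978882418206598}
side {'vfov': 43.41803494828155, 'cx': 282.86155203469303, 'cy': 213.92377941306935, 'extrinsics': array([[-0.9898, -0.1413,  0.0182,  0.4846],
       [ 0.1063, -0.6472,  0.7549, -0.1476],
       [-0.0949,  0.7491,  0.6556, -1.5608],
       [ 0.    ,  0.    ,  0.    ,  1.    ]])}
top {'vfov': 52.48570061362377, 'cx': 285.5668456371557, 'cy': 206.85870763604063, 'extrinsics': array([[ 0.0058, -0.9999, -0.0091, -0.0354],
       [ 0.984 ,  0.0041,  0.1781, -0.5301],
       [-0.1781, -0.0099,  0.984 , -1.4927],
       [ 0.    ,  0.    ,  0.    ,  1.    ]])}
```

View pics/top0.png

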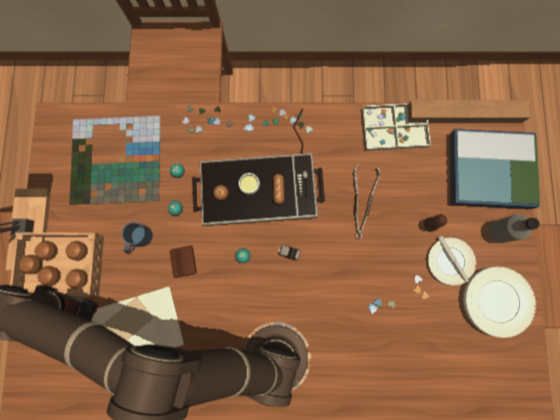

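View pics/side0.png

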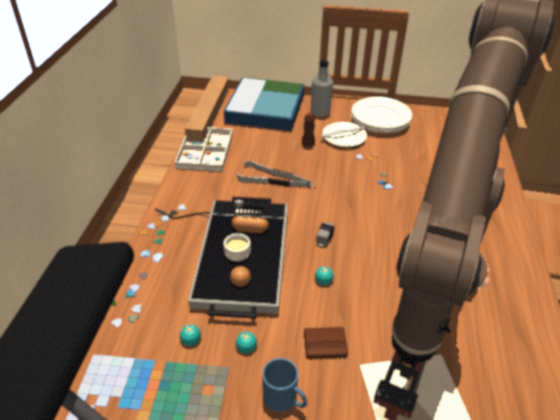

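The top view shows the tray at about (259,189). On it are the round roll at (221,192), the ramekin at (249,184), the long roll at (278,189) and the control strip at x≈303. The tongs run from the rivet at (359,236) to the jaws at (357–378,170). The turquoise balls at (177,170), (176,208) and (243,256), and the rolls in the basket at about (60,260), are decoys. The brown round item at (221,192) on the glass fits the description. I'll enlarge to confirm it and get first estimates.

```bash
cat > h.py <<'E'
import numpy as np,cv2
np.set_printoptions(precision=4,suppress=True)
def foc(c): return 210/np.tan(np.radians(c["vfov"])/2)
def ray(c,u,v,s=None):
    f=foc(c); d=np.array([(u-c["cx"])/f,-(v-c["cy"])/f,-1])
    if "extrinsics" in c: E=np.linalg.inv(c["extrinsics"])
    else:
        T=np.eye(4);T[:3,:3]=s["tcp_rot"];T[:3,3]=s["eef_pos"];E=T@c["tool_from_camera"]
    return E[:3,3],E[:3,:3]@d
def onz(c,u,v,z,s=None):
    o,d=ray(c,u,v,s); return o+d*(z-o[2])/d[2]
def proj(c,p,s=None):
    if "extrinsics" in c: E=c["extrinsics"]
    else:
        T=np.eye(4);T[:3,:3]=s["tcp_rot"];T[:3,3]=s["eef_pos"];E=np.linalg.inv(T@c["tool_from_camera"])
    q=E[:3,:3]@np.array(p)+E[:3,3]; f=foc(c)
    return np.array([c["cx"]+f*q[0]/-q[2],c["cy"]-f*q[1]/-q[2]])
def two(c1,p1,c2,p2):
    o1,d1=ray(c1,*p1);o2,d2=ray(c2,*p2)
    t=np.linalg.lstsq(np.c_[d1,-d2],o2-o1,rcond=None)[0]
    a=o1+d1*t[0];b=o2+d2*t[1]; return (a+b)/2,np.linalg.norm(a-b)
E
python3 - <<'E'
from h import *; import pickle
d=pickle.load(open("im0.pkl","rb")); t=d["top"]; s=d["side"]
for n,p,z in [("roll",(221,192),.075),("ramekin",(249,184),.087),("long",(278,189),.08),("rivet",(359,236),.015),("jawL",(357,170),.015),("jawR",(378,172),.015),("ball",(243,256),.02),("tape",(289,253),.04),("wallet",(183,262),.018),("mill",(435,222),.1),("trayNL",(202,223),.045),("trayFL",(202,161),.045),("trayFR",(312,155),.045),("trayNR",(317,216),.045)]: print(n,onz(t,*p,z))
print("roll 2view",two(t,(221,192),s,(240,276)))
a=cv2.resize(t["img"][145:245,195:395],None,fx=4,fy=4,interpolation=cv2.INTER_CUBIC)
cv2.imwrite("pics/crop1.png",a[:,:,::-1])
E
```

```text
roll [0.5783 0.1983 0.075 ]
ramekin [0.6052 0.0974 0.087 ]
long [ 0.5889 -0.0057  0.08  ]
rivet [ 0.4293 -0.3005  0.015 ]
jawL [ 0.6775 -0.2992  0.015 ]
jawR [ 0.67   -0.3775  0.015 ]
ball [0.3543 0.1201 0.02  ]
tape [ 0.3646 -0.0459  0.04  ]
wallet [0.3318 0.3366 0.018 ]
mill [ 0.4697 -0.5502  0.1   ]
trayNL [0.4703 0.268  0.045 ]
trayFL [0.7018 0.2775 0.045 ]
trayFR [ 0.7261 -0.1294  0.045 ]
trayNR [ 0.4977 -0.1462  0.045 ]
roll 2view (array([0.5799, 0.2001, 0.0636]), np.float64(0.0016310904899136365))
```

View pics/crop1.png

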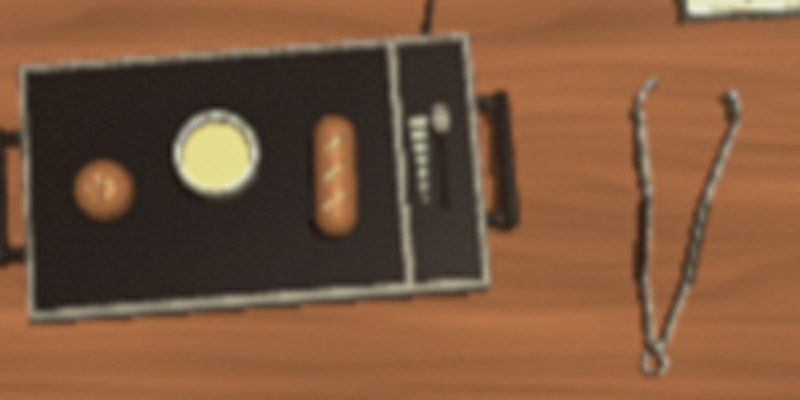

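The crop confirms it. The roll with the cross is at (221,192), the slider grip is at (305,174.5) at the hot end, and the bars narrow toward the robot. I'll move over to look with the wrist camera, with the gripper shut for pushing.

Request:
carry_out(
  targets=[1,0,0,-0.2,-0.175,1,0,0,-0.2,-0.175,1,-0.18,-0.35,0,0,1,-0.18,-0.35,0,0,1,-0.18,-0.35,0,0],
)

```text
clock: 0.72
eef_pos: [0.2828, 0.4396, 0.2823]
tcp_rot: [[-0.999, -0.053, -0.0], [-0.053, 0.999, -0.001], [0.0, -0.001, -1.0]]
wrist_force: [0.7, 0.2, 0.1]
grip_width: 0.471
grasp_force: 0.0
```

Request:
carry_out(
  targets=[1,-0.18,-0.35,0,0,1,-0.18,-0.35,0,0,1,-0.18,-0.35,0,0,1,-0.18,-0.35,0,0,1,-0.18,-0.35,0,0],
)

```text
clock: 1.35
eef_pos: [0.4313, 0.1846, 0.2826]
tcp_rot: [[-0.999, -0.053, 0.0], [-0.053, 0.999, 0.0], [-0.0, 0.0, -1.0]]
wrist_force: [0.3, 0.6, -0.1]
grip_width: 0.006
grasp_force: 0.0
```

Request:
carry_out(
  targets=[1,-0.18,-0.35,0,0,1,-0.18,-0.35,0,0,1,-0.18,-0.35,0,0,1,-0.18,-0.35,0,0,1,-0.1,0,0,0],
)

```text
clock: 1.98
eef_pos: [0.5653, -0.022, 0.2825]
tcp_rot: [[-0.999, -0.045, -0.0], [-0.045, 0.999, -0.002], [0.0, -0.002, -1.0]]
wrist_force: [-0.4, -0.1, -0.7]
grip_width: 0.005
grasp_force: 0.0
```

```bash
python3 - <<'E'
from plant import ctrl
from h import *; import pickle
s=ctrl.observe(); c=ctrl.get_image("wrist"); t=ctrl.get_image("top")
print(s["clock"],s["eef_pos"],s["joint_velocities"],c["vfov"],c["tool_from_camera"])
pickle.dump((s,c,t),open("w1.pkl","wb"))
cv2.imwrite("pics/w1.png",c["img"][:,:,::-1])
E
```

```text
1.975 [ 0.5653 -0.022   0.2825] [ 0.0074  0.2236 -0.0678 -0.2688 -0.1141  0.0738  0.0166] 58.587647015458465 [[-0.0001  0.9523  0.3052  0.0842]
 [ 1.      0.0004 -0.0011  0.0008]
 [-0.0011  0.3052 -0.9523 -0.1623]
 [ 0.      0.      0.      1.    ]]
```

View pics/w1.png

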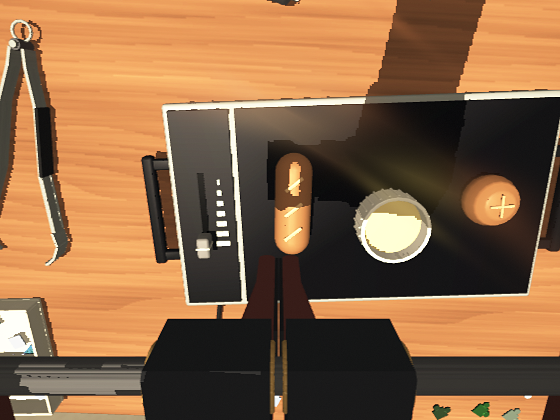

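The wrist view shows the slider grip at (204,247) at the hot end, with the bars narrowing upward (toward the robot) to (219,182). The roll with the cross is at (491,200), the long roll at (293,203), the ramekin at (394,228) and the tongs at the left edge.

```bash
python3 - <<'E'
from h import *; import pickle
s,c,t=pickle.load(open("w1.pkl","rb"))
im=c["img"].astype(int)
# grey grip blob on strip
sub=im[230:265,190:214]; m=((sub.min(2)>90)).astype(np.uint8)
n,l,st,ce=cv2.connectedComponentsWithStats(m); print(st[1:],ce[1:]+[190,230])
for n,p,z in [("grip",(204,245),.068),("slot near",(200,173),.045),("slot far",(204,262),.045),("trayNR",(164,106),.045),("trayFR",(188,302),.045),("trayFL",(529,293),.045),("trayNL",(558,93),.045),("roll",(491,200),.086),("rolledge l/r",(462,200),.063),("r",(520,200),.063),("ramekin",(394,222),.087),("long",(293,203),.085),("rivet",(18,45),.02)]: print(n,onz(c,*p,z,s))
E
```

```text
[[  5   9  15  20 242]] [[202.4545 248.1033]]
grip [ 0.6425 -0.0985  0.068 ]
slot near [ 0.5681 -0.1061  0.045 ]
slot far [ 0.6739 -0.1034  0.045 ]
trayNR [ 0.4996 -0.1418  0.045 ]
trayFR [ 0.7282 -0.1236  0.045 ]
trayFL [0.697  0.2868 0.045 ]
trayNL [0.4688 0.2591 0.045 ]
roll [0.5733 0.1911 0.086 ]
rolledge l/r [0.5806 0.1743 0.063 ]
r [0.5779 0.2356 0.063 ]
ramekin [0.6005 0.0976 0.087 ]
long [ 0.5857 -0.0055  0.085 ]
rivet [ 0.4462 -0.2984  0.02  ]
```

Request:
carry_out(
  targets=[1,-0.17,-0.135,0.2,-0.025,1,-0.17,-0.135,0.25,0,1,-0.17,-0.135,0.3,0,1,-0.17,-0.135,0.3,0,1,0,0,0,0],
)

```text
clock: 2.7
eef_pos: [0.67, -0.0889, 0.1198]
tcp_rot: [[-0.997, -0.08, -0.009], [-0.08, 0.997, 0.0], [0.009, 0.001, -1.0]]
wrist_force: [-0.5, 0.7, 0.8]
grip_width: 0.008
grasp_force: 0.0
```

Request:
carry_out(
  targets=[1,-0.065,-0.065,0,0,1,0,0,0.22,0,1,0,0,0.22,0,1,0,0,0,0],
)

```text
clock: 3.2
eef_pos: [0.6822, -0.0978, 0.0593]
tcp_rot: [[-0.997, -0.08, -0.001], [-0.08, 0.997, 0.001], [0.001, 0.001, -1.0]]
wrist_force: [-0.3, -0.4, 0.4]
grip_width: 0.006
grasp_force: 0.0
```

```bash
python3 - <<'E'
from plant import ctrl
from h import *
s=ctrl.observe(); print(s["eef_pos"],s["wrist_force"],s["tcp_rot"][:,0])
c=ctrl.get_image("wrist"); cv2.imwrite("pics/w2.png",c["img"][:,:,::-1])
E
```

```text
[ 0.6822 -0.0978  0.0593] [-0.2919 -0.3757  0.4128] [-0.9968 -0.0801  0.0011]
```

View pics/w2.png

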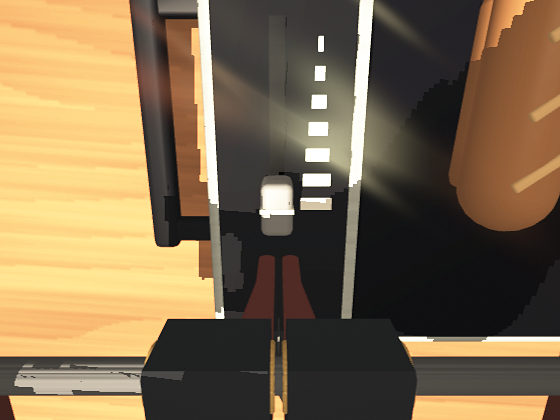

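The wrist view shows the shut fingers at (278,270), directly behind the slider at (277,205) and lined up with the slot. I'll push it home.

Request:
carry_out(
  targets=[1,0,0,0.035,0,1,0.1,0,0,0,1,0.12,0,0,0,1,0.12,0,0,0,1,0.1,0,0,0],
)

```text
clock: 3.88
eef_pos: [0.618, -0.1041, 0.0558]
tcp_rot: [[-0.997, -0.079, 0.004], [-0.079, 0.997, 0.0], [-0.004, -0.0, -1.0]]
wrist_force: [1.7, 0.0, -1.3]
grip_width: 0.005
grasp_force: 0.9
```

Request:
carry_out(
  targets=[1,0.03,0,0,0,1,0.03,0,0,0,1,0.03,0,0,0,1,0,0,0,0],
)

```text
clock: 4.38
eef_pos: [0.6034, -0.1055, 0.054]
tcp_rot: [[-0.997, -0.079, -0.0], [-0.079, 0.997, -0.0], [0.0, -0.0, -1.0]]
wrist_force: [0.1, -0.2, 0.0]
grip_width: 0.004
grasp_force: 0.4
```

Request:
carry_out(
  targets=[1,0.03,0,0,0,1,0.03,0,0,0,1,0,0,0,0],
)

```text
clock: 4.75
eef_pos: [0.601, -0.1056, 0.0545]
tcp_rot: [[-0.997, -0.08, 0.012], [-0.08, 0.997, -0.002], [-0.012, -0.003, -1.0]]
wrist_force: [21.0, -0.8, -14.8]
grip_width: 0.007
grasp_force: 10.3
```

The slider is at its end stop, with 21 N against the pusher. I'll back off, lift, and go look at the tongs.

Request:
carry_out(
  targets=[1,-0.13,0,0,0,1,0,0,-0.35,0,1,0,0,-0.4,0,-1,0,0,-0.35,0.11,-1,0,0,-0.2,0.11],
)

```text
clock: 5.38
eef_pos: [0.614, -0.105, 0.2515]
tcp_rot: [[-0.988, 0.155, 0.002], [0.155, 0.988, 0.0], [-0.002, 0.0, -1.0]]
wrist_force: [0.0, -0.1, -0.1]
grip_width: 0.198
grasp_force: 0.0
```

Request:
carry_out(
  targets=[-1,0.06,-0.36,0,0,-1,0.06,-0.36,0,0,-1,0.06,-0.36,0,0,-1,0.06,-0.36,0,0,-1,0,0,0,0],
)

```text
clock: 6.0
eef_pos: [0.5421, -0.3181, 0.2487]
tcp_rot: [[-0.987, 0.159, -0.002], [0.159, 0.987, -0.002], [0.002, -0.002, -1.0]]
wrist_force: [0.8, 0.3, -0.2]
grip_width: 0.76
grasp_force: 0.0
```

```bash
python3 - <<'E'
from plant import ctrl
from h import *; import pickle
s=ctrl.observe(); c=ctrl.get_image("wrist"); t=ctrl.get_image("top")
print(s["eef_pos"],s["tcp_rot"][:,1],s["joint_velocities"])
pickle.dump((s,c,t),open("w3.pkl","wb"))
cv2.imwrite("pics/w3.png",c["img"][:,:,::-1])
E
```

```text
[ 0.5421 -0.3181  0.2487] [ 0.1593  0.9872 -0.0023] [-0.0601 -0.0009 -0.0652  0.0023 -0.0228  0.0043 -0.0418]
```

View pics/w3.png

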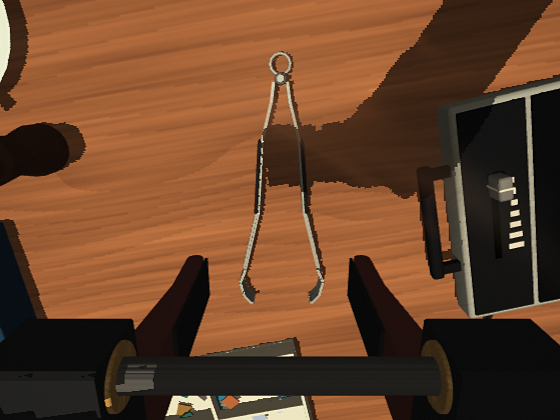

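The slider now sits at (501,187), the narrow end of the bars. The tongs are in full view: rivet at (281,78), black grips over rows 138–212 at columns 261 and 303, and jaw ends at (250,298) and (315,298).

```bash
python3 - <<'E'
from h import *; import pickle
s,c,t=pickle.load(open("w3.pkl","rb"))
P=lambda u,v,z:onz(c,u,v,z,s)
r=P(281,78,.022); jl=P(244,282,.024); jr=P(321,282,.024); e1=(P(252,300,.024)+P(315,300,.024))/2
gf=(P(257.5,212,.024)+P(305,212,.024))/2; gn=(P(263,138,.024)+P(299,138,.024))/2
print(r,jl,jr,np.linalg.norm(jl-jr),e1,"grips",gn,gf,np.linalg.norm(gf-gn))
j=(jl+jr)/2
a=e1-r; a/=np.linalg.norm(a[:2]); print("yaw",np.degrees(np.arctan2(a[1],a[0])),"len",np.linalg.norm(e1-r))
print("tg from rivet",r+.1*a,"from grips",gn+(gf-gn)*39/79)
R=s["tcp_rot"]; tg=r+.1*a; print("tool-frame dp",R.T@(tg-s["eef_pos"]),"jaw-tool",R.T@(e1-r))
# top camera check
for p in ((357,170),(378,172),(359,236)): print(onz(t,*p,.02))
# slider: tray frame x of grip from NR corner
g=P(501,190,.068); print("slider",g)
E
```

```text
[ 0.4455 -0.299   0.022 ] [ 0.6577 -0.376   0.024 ] [ 0.6718 -0.2883  0.024 ] 0.08881929434868123 [ 0.6882 -0.3346  0.024 ] grips [ 0.5026 -0.3081  0.024 ] [ 0.5808 -0.3203  0.024 ] 0.07923641103382635
yaw -8.356511979782073 len 0.24525965529468988
tg from rivet [ 0.5445 -0.3135  0.0228] from grips [ 0.5412 -0.3141  0.024 ]
tool-frame dp [-0.002   0.0054  0.2259] jaw-tool [-0.2452  0.0035 -0.0025]
[ 0.6761 -0.2984  0.02  ]
[ 0.6687 -0.3764  0.02  ]
[ 0.4288 -0.2997  0.02  ]
slider [ 0.5785 -0.1103  0.068 ]
```

Request:
carry_out(
  targets=[-1,0,0.035,0.3,0,-1,0,0,0.4,0,-1,0,0,0.4,0,-1,0,0,0.35,0,-1,0,0,0,0],
)

```text
clock: 6.72
eef_pos: [0.5444, -0.3038, 0.0274]
tcp_rot: [[-0.989, 0.148, -0.008], [0.148, 0.989, 0.004], [0.008, 0.003, -1.0]]
wrist_force: [-0.1, 0.0, -0.1]
grip_width: 0.998
grasp_force: 0.0
```

Request:
carry_out(
  targets=[-1,0,-0.06,0,0,-1,0,0,0.07,0,-1,0,0,0.07,0,-1,0,0,0,0],
)

```text
clock: 7.22
eef_pos: [0.5449, -0.3159, 0.0099]
tcp_rot: [[-0.989, 0.151, -0.001], [0.151, 0.989, 0.001], [0.001, 0.001, -1.0]]
wrist_force: [1.0, -0.5, 0.0]
grip_width: 1.0
grasp_force: 0.0
```

Request:
carry_out(
  targets=[-1,0,0.01,0.04,0,-1,0,0,0,0,-0.1,0,0,0,0,-0.1,0,0,0,0,-0.1,0,0,0,0],
)

```text
clock: 7.85
eef_pos: [0.5455, -0.3149, 0.0045]
tcp_rot: [[-0.989, 0.151, 0.0], [0.151, 0.989, -0.0], [-0.0, -0.0, -1.0]]
wrist_force: [0.2, -0.3, -0.2]
grip_width: 0.701
grasp_force: 0.0
```

Request:
carry_out(
  targets=[-0.1,0,0,0,0,-0.1,0,0,0,0,-0.1,0,0,0,0,-0.1,0,0,0,0],
)

```text
clock: 8.35
eef_pos: [0.5457, -0.3149, 0.0045]
tcp_rot: [[-0.989, 0.151, 0.0], [0.151, 0.989, -0.0], [-0.0, -0.0, -1.0]]
wrist_force: [0.9, -0.7, 1.2]
grip_width: 0.557
grasp_force: 8.5
```

The tongs are held part closed: 49 mm over the grips at 8.5 N, which matches the spring. I'll lift.

Request:
carry_out(
  targets=[-0.12,0,0,-0.05,0,-0.12,0,0,-0.1,0,-0.12,0,0,-0.25,0,-0.12,0,0,-0.35,0,-0.12,0,0,-0.35,0],
)

```text
clock: 8.98
eef_pos: [0.545, -0.315, 0.1719]
tcp_rot: [[-0.988, 0.151, 0.0], [0.151, 0.988, -0.0], [-0.0, -0.0, -1.0]]
wrist_force: [0.4, -0.2, -1.1]
grip_width: 0.56
grasp_force: 7.7
```

Request:
carry_out(
  targets=[-0.12,0,0,-0.15,0,-0.12,0,0,-0.05,0,-0.12,0,0,0,0],
)

```text
clock: 9.35
eef_pos: [0.5452, -0.3147, 0.1994]
tcp_rot: [[-0.989, 0.151, 0.0], [0.151, 0.989, 0.0], [-0.0, 0.0, -1.0]]
wrist_force: [0.4, 0.4, -1.4]
grip_width: 0.564
grasp_force: 7.7
```

```bash
python3 - <<'E'
from plant import ctrl
from h import *; import pickle
s=ctrl.observe(); c=ctrl.get_image("wrist"); d=ctrl.get_image("side"); t=ctrl.get_image("top")
print(s["eef_pos"],s["tcp_rot"][:,1],s["grip_width"],s["grasp_force"])
pickle.dump((s,c,d,t),open("w4.pkl","wb"))
x=cv2.resize(d["img"][60:260,180:380],None,fx=2.1,fy=2.1,interpolation=cv2.INTER_CUBIC)
m=np.hstack([c["img"],x])
cv2.imwrite("pics/w4.png",cv2.resize(m,(800,int(420*800/m.shape[1])))[:,:,::-1])
E
```

```text
[ 0.5452 -0.3147  0.1994] [0.1508 0.9886 0.0002] 0.5643345691030697 7.729094509923016
```

View pics/w4.png

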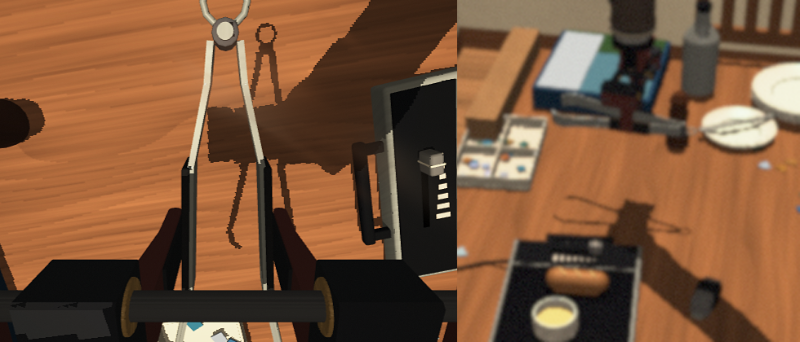

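The tongs are held near level and straight in the wrist view, and the slider is still home. I'll check the tilt by triangulation and plan the move to the roll.

```bash
python3 - <<'E'
from h import *; import pickle
s,c,d,t=pickle.load(open("w4.pkl","rb"))
k=.8163
W=lambda X,Y:(X/k,Y/k); S=lambda X,Y:((X/k-560)/2.1+180,Y/k/2.1+60)
o1,d1=ray(c,*W(224,31),s); o2,d2=ray(d,*S(689,129))
q=np.linalg.lstsq(np.c_[d1,-d2],o2-o1,rcond=None)[0]; print("rivet",o1+d1*q[0],o2+d2*q[1])
R=s["tcp_rot"];p=s["eef_pos"]; ax=-R[:,0]
for tilt in (-6,0,6):
    a=ax*np.cos(np.radians(tilt))+np.array([0,0,np.sin(np.radians(tilt))])
    g=p+[0,0,.008]
    riv=g-.1*a+[0,0,.012]; jt=g+.145*a
    yl=R[:,1]
    print(tilt,"riv wrist",proj(c,riv,s)*k,"side rivet",proj(d,g-.1*a),"side jaw tips",proj(d,jt+.04*yl),proj(d,jt-.04*yl),"top",proj(t,jt+.04*yl),proj(t,jt-.04*yl))
print("seen side jaws",S(553,100),S(553,118),"ring",S(697,129))
x=np.vstack([cv2.resize(d["img"][90:150,215:345],None,fx=5,fy=5,interpolation=cv2.INTER_CUBIC),cv2.resize(t["img"][140:200,300:430],None,fx=5,fy=5,interpolation=cv2.INTER_CUBIC)])
cv2.imwrite("pics/c5.png",x[:,:,::-1])
E
```

```text
rivet [ 0.4427 -0.2995  0.209 ] [ 0.4316 -0.3011  0.2104]
-6 riv wrist [224.8105  35.4569] side rivet [310.5811 133.0455] side jaw tips [234.8909 133.2668] [243.3008 121.1253] top [364.4627 151.3048] [388.3075 154.8461]
0 riv wrist [224.9398  37.1151] side rivet [310.5747 135.8628] side jaw tips [234.4682 129.2345] [242.9384 117.1583] top [365.2859 149.6729] [389.3829 153.2479]
6 riv wrist [225.0559  41.126 ] side rivet [310.2391 138.5987] side jaw tips [234.5022 125.2385] [243.0199 113.225 ] top [366.0666 148.4664] [390.4259 152.0776]
seen side jaws (235.9271509657397, 118.33522922828325) (235.9271509657397, 128.83557048937422) ring (319.92988105446756, 135.2524457044854)
```

View pics/c5.png

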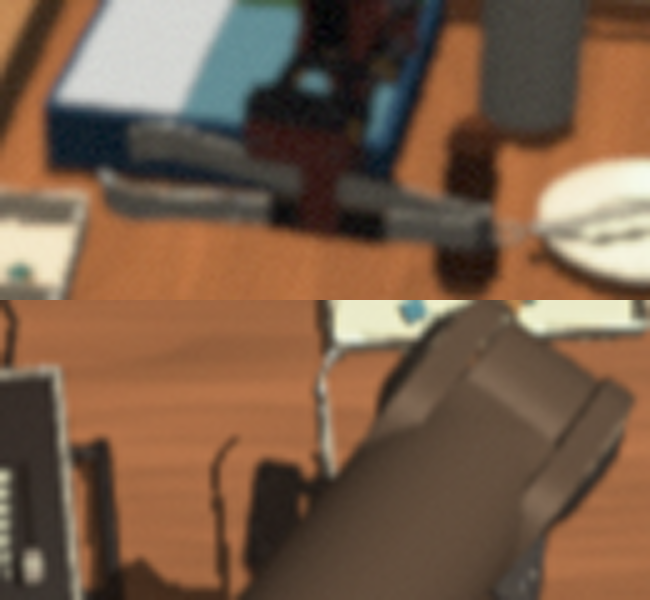

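The jaw tips match the level prediction within about 1 px, so the tongs are straight. I'll carry them over and refine the roll centre with masks.

Request:
carry_out(
  targets=[-0.12,0,0,0,-0.11,-0.12,0,0,0,-0.11,-0.12,0.03,0.15,0,0,-0.12,0.03,0.25,0,0,-0.12,0.03,0.34,0,0],
)

```text
clock: 10.12
eef_pos: [0.5222, -0.2052, 0.1981]
tcp_rot: [[-0.997, -0.077, -0.002], [-0.077, 0.997, -0.0], [0.002, -0.0, -1.0]]
wrist_force: [-0.1, 1.0, -0.1]
grip_width: 0.56
grasp_force: 7.7
```

Request:
carry_out(
  targets=[-0.12,0.03,0.34,0,0,-0.12,0.03,0.34,0,0,-0.12,0.03,0.34,0,0,-0.12,0.03,0.34,0,0,-0.12,0.03,0.34,0,0],
)

```text
clock: 10.75
eef_pos: [0.4798, 0.0486, 0.1986]
tcp_rot: [[-0.997, -0.079, -0.001], [-0.079, 0.997, -0.0], [0.001, -0.0, -1.0]]
wrist_force: [0.4, 0.2, -1.1]
grip_width: 0.559
grasp_force: 7.7
```

Request:
carry_out(
  targets=[-0.12,0.03,0.34,0,0,-0.12,0.03,0.34,0,0,-0.12,0.03,0.2,0,0,-0.12,0.03,0.1,0,0,-0.12,0,0,0,0],
)

```text
clock: 11.38
eef_pos: [0.4507, 0.1922, 0.1988]
tcp_rot: [[-0.997, -0.08, -0.001], [-0.08, 0.997, -0.001], [0.001, -0.001, -1.0]]
wrist_force: [-0.1, -0.6, -0.6]
grip_width: 0.565
grasp_force: 7.7
```

```bash
python3 - <<'E'
from plant import ctrl
from h import *; import pickle
def blob(c,u,v,r):
    im=cv2.cvtColor(c["img"],cv2.COLOR_RGB2HSV); m=((im[...,2]>75)&(im[...,1]>70)&(im[...,0]<25)).astype(np.uint8)
    k=np.zeros_like(m); cv2.circle(k,(u,v),r,1,-1); m&=k
    ct=max(cv2.findContours(m,0,2)[0],key=cv2.contourArea); return cv2.minEnclosingCircle(ct),cv2.fitEllipse(ct)[0]
d0=pickle.load(open("im0.pkl","rb")); s1,c1,t1=pickle.load(open("w1.pkl","rb"))
bt=blob(d0["top"],221,192,12); bs=blob(d0["side"],240,276,15); bw=blob(c1,491,200,36)
print(bt,bs,bw)
print("top/side",two(d0["top"],bt[1],d0["side"],bs[1])); print("top z.063",onz(d0["top"],*bt[1],.063),"wrist",onz(c1,*bw[1],.063,s1),"side",onz(d0["side"],*bs[1],.063))
s=ctrl.observe(); c=ctrl.get_image("wrist"); d=ctrl.get_image("side"); t=ctrl.get_image("top")
print(s["eef_pos"],s["tcp_rot"][:,1],s["grip_width"],s["grasp_force"],s["joint_velocities"])
pickle.dump((s,c,d,t),open("w6.pkl","wb"))
E
```

```text
(((220.40908813476562, 192.0), 7.554996967315674), (220.4836883544922, 191.82473754882812)) (((239.92857360839844, 275.0714416503906), 10.392900466918945), (239.84640502929688, 275.2071838378906)) (((490.0094909667969, 199.28436279296875), 30.018096923828125), (490.0022277832031, 200.1125030517578))
top/side (array([0.5798, 0.2013, 0.068 ]), np.float64(0.0012964216617862448))
top z.063 [0.5815 0.2021 0.063 ] wrist [0.5794 0.2039 0.063 ] side [0.5802 0.1969 0.063 ]
[0.4507 0.1922 0.1988] [-0.08    0.9968 -0.0007] 0.5652128904018809 7.729244803231268 [ 0.0247 -0.0078  0.0294  0.0007  0.0087 -0.0012  0.0175]
```

Request:
carry_out(
  targets=[-0.12,-0.045,0,0.15,0,-0.12,0,0,0.25,0,-0.12,0,0,0.17,0,-0.12,0,0,0.05,0,-0.12,0,0,0,0],
)

```text
clock: 12.15
eef_pos: [0.4583, 0.192, 0.1066]
tcp_rot: [[-0.997, -0.078, -0.0], [-0.078, 0.997, -0.0], [0.0, -0.0, -1.0]]
wrist_force: [-0.3, 0.8, -0.8]
grip_width: 0.566
grasp_force: 7.7
```

```bash
python3 - <<'E'
from plant import ctrl
from h import *; import pickle
s=ctrl.observe(); d=ctrl.get_image("side"); t=ctrl.get_image("top")
print(s["eef_pos"],s["tcp_rot"][:,1],s["grip_width"],s["grasp_force"])
R=s["tcp_rot"]; g=s["eef_pos"]+[0,0,.0075]; j=g-.124*R[:,0]
for sg in (1,-1): print("jaw outer",proj(d,j+sg*.0435*R[:,1])-[200,220],proj(t,j+sg*.0435*R[:,1])-[170,150])
print("roll",proj(d,[.58,.202,.065])-[200,220],proj(t,[.58,.202,.065])-[170,150])
x=np.hstack([cv2.resize(a,None,fx=4,fy=4,interpolation=cv2.INTER_CUBIC) for a in (d["img"][220:320,200:300],t["img"][150:250,170:270])])
cv2.imwrite("pics/c7.png",x[:,:,::-1])
E
```

```text
[0.4583 0.192  0.1066] [-0.0776  0.997  -0.0003] 0.5660129436313412 7.729172824183479
jaw outer [36.0224 55.5429] [35.8427 39.5155]
jaw outer [40.2478 31.6208] [60.7294 37.715 ]
roll [39.5234 56.0947] [50.4152 42.1265]
```

View pics/c7.png

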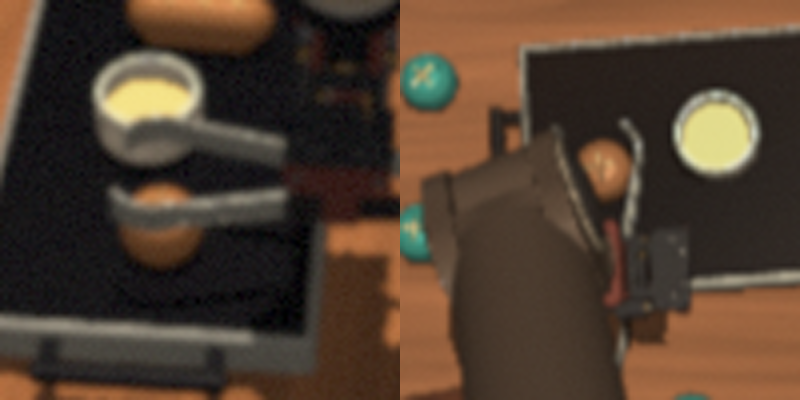

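Both jaws straddle the roll where predicted: the right jaw is at crop (640,152) and the roll at (602,168), and the ramekin is clear. I'll descend.

Request:
carry_out(
  targets=[-0.12,0,0,0.1,0,-0.12,0,0,0.1,0,-0.12,0,0,0.1,0,-0.12,0,0,0.03,0,-0.12,0,0,0,0],
)

```text
clock: 12.88
eef_pos: [0.4577, 0.1926, 0.0564]
tcp_rot: [[-0.997, -0.079, -0.001], [-0.079, 0.997, -0.001], [0.001, -0.001, -1.0]]
wrist_force: [0.8, -0.1, -1.3]
grip_width: 0.561
grasp_force: 7.7
```

Request:
carry_out(
  targets=[-0.12,0,0,0.015,0,0.1,0,0,0,0,0.2,0,0,0,0,0.3,0,0,0,0,1,0,0,0,0],
)

```text
clock: 13.5
eef_pos: [0.458, 0.1929, 0.0548]
tcp_rot: [[-0.997, -0.079, 0.0], [-0.079, 0.997, 0.0], [-0.0, 0.0, -1.0]]
wrist_force: [0.2, 0.2, -1.1]
grip_width: 0.423
grasp_force: 30.0
```

Request:
carry_out(
  targets=[1,0,0,0,0,1,0,0,0,0,1,0,0,0,0,1,0,0,0,0],
)

```text
clock: 14.0
eef_pos: [0.458, 0.1929, 0.0547]
tcp_rot: [[-0.997, -0.079, 0.0], [-0.079, 0.997, 0.0], [-0.0, 0.0, -1.0]]
wrist_force: [0.0, -0.3, -1.1]
grip_width: 0.424
grasp_force: 30.0
```

The grips stopped at 37 mm with 30 N, which puts the jaws about 54 mm apart, so the roll is held. I'll lift.

Request:
carry_out(
  targets=[1,0,0,-0.04,0,1,0,0,-0.1,0,1,0,0,-0.2,0,1,0,0,-0.2,0,1,0,0,-0.2,0],
)

```text
clock: 14.62
eef_pos: [0.4578, 0.1926, 0.1676]
tcp_rot: [[-0.997, -0.079, 0.0], [-0.079, 0.997, 0.0], [-0.0, 0.0, -1.0]]
wrist_force: [0.3, 0.9, -2.0]
grip_width: 0.424
grasp_force: 30.0
```

Request:
carry_out(
  targets=[1,0,0,-0.15,0,1,0,0,-0.1,0,1,0,0,-0.04,0,1,0,0,0,0,1,0,0,0,0],
)

```text
clock: 15.25
eef_pos: [0.4574, 0.1926, 0.2083]
tcp_rot: [[-0.997, -0.079, -0.001], [-0.079, 0.997, -0.001], [0.001, -0.001, -1.0]]
wrist_force: [0.0, 0.6, -1.2]
grip_width: 0.429
grasp_force: 30.0
```

```bash
python3 - <<'E'
from plant import ctrl
from h import *
s=ctrl.observe(); d=ctrl.get_image("side"); t=ctrl.get_image("top"); w=ctrl.get_image("wrist")
print(s["eef_pos"],s["grip_width"],s["grasp_force"],s["joint_velocities"])
R=s["tcp_rot"]; j=s["eef_pos"]+[0,0,.0075]-.124*R[:,0]
print("expected roll px side",(proj(d,j)-[180,180])*2.857,j)
x=np.hstack([cv2.resize(d["img"][180:320,180:320],(400,400),interpolation=cv2.INTER_CUBIC),cv2.resize(t["img"][140:280,160:300+60],(400,280)).repeat(1,0)[:280] if 0 else cv2.resize(t["img"][140:280,185:325],(400,400),interpolation=cv2.INTER_CUBIC)])
cv2.imwrite("pics/c8.png",x[:,:,::-1])
E
```

```text
[0.4574 0.1926 0.2083] 0.4285559143336742 29.950532019138336 [ 0.0004  0.0046 -0.0013 -0.0019 -0.0002  0.0018  0.0006]
expected roll px side [162.712  158.3966] [0.581  0.2023 0.2157]
```

View pics/c8.png

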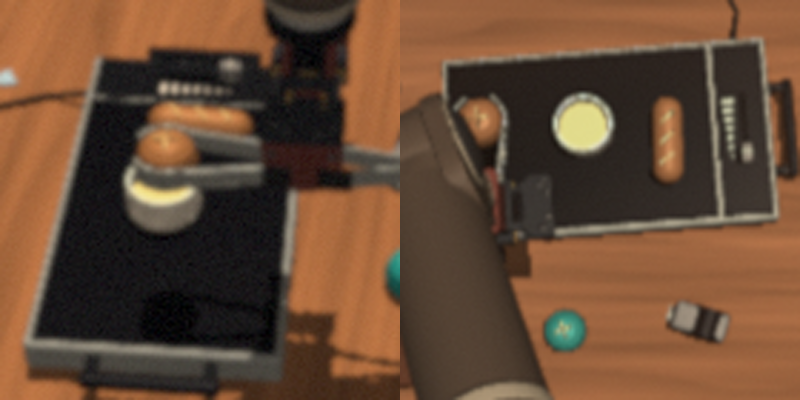

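The roll is up between the jaws at side crop (167,150), about 15 cm above the tray. The slider is still at the near end, (745,152) in the top crop, and the ramekin and long roll are in place. I'll hand in.

```bash
python3 -c "
from plant import ctrl
print(ctrl.sign_off())"
```

```text
the job is handed in; nothing more can be done
None
```

I handed the job in with the heat slider pushed to its off stop first, then the cross-topped roll gripped in the tongs and held still about 15 cm above the tray. The ramekin, long roll and tape measure looked undisturbed in the last picture, but I didn't re-check the mug, pepper mill or wallet, and no verdict came back.

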